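# Open the double-latched ring case

## Task

Open the wooden ring case on the bench. First slide the steel bolt on its front deck fully to the left as you face the case, then lift the lid by its knob just until the hidden safety catch stops it and let go; push the catch's steel tab, which has risen out of the deck, fully to the left as well, and then swing the lid at least halfway up towards upright and leave it standing open.

Things in the scene. Friction and masses are not known exactly. Their poses are not given: they have to be found in the camera images.
- case: Fixed wooden ring case, 190 mm deep (x), 170 wide (y); origin on the bench. In front a flat deck 64 mm deep (local x -124 to -60 mm), its top 55 mm above the bench; behind it a box with a hinged lid, top 63 mm above the bench. Axes: x from its front to its hinge side (away from the robot, turned up to 15 degrees), y to its left, z up.
- bolt_thumb (a point): Centre of the bolt's upright thumb piece on the deck: a steel block 16 x 16 mm, 24 mm tall. It stands on a flat steel plate (43 mm in x, 32 in y) that covers the well of the safety catch and overlaps the lid's nose. Plate top 12 mm, deck 27 mm below this point; the lid knob is 58 mm behind it. Axes as the case.
- bolt (a joint): Travel of the bolt in m: 0 locked, grows as it slides along the case's +y (left), 0.05 fully open. The lid is free from about 0.034. It takes about 2 N and stays where it is left. Push the thumb piece from its -y side.
- lid_knob (a point): Grip point of the lid's knob, a wooden block 18 mm in x, 22 in y, 32 tall, near the lid's front edge; 24 mm above the lid, 8 mm below the knob's top. Grasp from above across the 22 mm (fingers closing along the case's y). It lies 102 mm in front of the hinge line and, lid shut, 29 mm above it. Axes turn with the lid. The knob may pivot between the fingers.
- lid_hinge (a point): Middle of the lid's hinge line, which runs along this frame's y, at the far side of the case, 58 mm above the bench. Axes turn with the lid.
- lid (a joint): Lid angle in rad: 0 shut, grows as the front edge rises, to 1.6. Stiff hinge: about 6 N at the knob lifts it, and it stays at any angle. With the bolt open it rises freely until the safety catch stops it at about 0.18 rad (10 degrees), the knob then about 18 mm higher.
- catch_tab (a point): Centre of the safety catch's tab, a steel block 20 mm in x, 18 in y, 20 tall, carried by the lid in front of its edge. Lid shut: sunk in a well in the deck under the bolt's plate, out of reach. Lid raised 0.15 rad or more: just clear above the deck (underside 1 to 6 mm over it), 4 mm in front of the lid's steel nose. Axes turn with the lid.
- catch (a joint): Travel of the safety catch in m: 0 engaged, grows as its tab is pushed along the case's +y (left), to 0.022. It lets the lid go from about 0.018. Blocked while the lid is less than about 0.1 rad open. It takes about 1.5 N and stays where it is left. Push the tab from its -y side.

How it is judged:
By the outcome, as a careful person would: the job done as asked, in the order asked, and still so for the second after the job is handed in, with the robot touching nothing.
It also fails if it takes over 61 s, if anything falls off the work surface, if the arm or the gripper's body presses on something with over 40 N, if the wrist force passes 120 N, or if a joint passes its speed limit or range.

## Robot

A 6-joint arm with a two-finger parallel gripper is mounted at the origin on a cart in front of the work surface, level with it; the furniture and walls round the work are solid. World frame = base frame: x ahead of the robot, y to its left, z up, the work surface at z = 0. Lengths are in m, angles in rad, forces in N, time in s.
With the tool pointing down it reaches from about 0.425 to 0.95 m from the base axis. Payload 14.7 kg.
Tool frame: the origin (TCP) lies between the finger pads; the fingertips stand 11 mm ahead of it and the grasp point (between the pads) lies 8 mm behind it; z points along the fingers, y is the line along which they close (so a half turn about z gives the same grasp; the last joint's range is limited). The gripper opens to 85 mm and grips with 20 to 120 N. Pads are 22 mm wide; open, the fingers measure 114 mm over their backs; the gripper's body (76 mm by 85 mm) begins 54 mm behind the grasp point. The pads swing forward as they close: fully open they stand 13 mm farther back than shut.
Start: joints at [1.135, 0.48, 1.596, -0, 1.065, -0.047], TCP at [0.246, 0.601, 0.242] pointing down, gripper open.
Joint ranges: [-2.75, 2.75], [-0.82, 2.05], [0.23, 2.67], [-1.56, 4.7], [0.09, 2.69], [-2.92, 2.92]. Speed limits (rad/s): [1.89, 1.89, 2.39, 3.01, 3.01, 3.01].

## Interface

Orientations are given as a rotation vector (axis times angle).
In Python, from plant import r, viewer, ticket, models gives the robot as it stands. The module is installed in compiled form; this text tells all that it offers.
- The arm moves only by the tool send_rows, never from a script. Its argument "moves" is a list of rows, each a list of 3 entries, a list of its own where there are three numbers: the shift along the tool's x, y, z in cm, then the turn, a rotation vector about the tool's x, y, z in degrees, then the opening, from -1 (shut) to 1 (fully open). In form: [[[dx, dy, dz], [rx, ry, rz], fingers], ...]. A call has exactly 10 rows; each row shifts and turns the commanded pose from where the row before left it, along the tool's axes as they then stand; what a row does not reach is not made up. A row lasts 1/8 s, in which the tool goes at most 62.5 mm and 10.7 degrees, less where a joint would pass 70% of its speed; a pose out of reach is approached as far as the arm can. A call with a gripper value outside its range is refused whole. The fingers move at their own pace and stop on an object; "newtons" is the grip in N (left out, the last holds). Time passes only in rows, so rows that do not move let the fingers close, or fill a call up. It gives the time, the measured TCP pose, the force, the opening and the grip force at its end, in the units of the state.
- r.state(): the state, without advancing time (a new reading comes with each control period).
- viewer.read_camera(name): name is "scene" or "top"; returns (picture, depth): 420x560x3 uint8, blue, green, red; 420x560 float32, m along the optical axis (not along the pixel's ray), 0 where there is no reading.
- viewer.camera_model(name): a dict with "fx", "fy", "cx", "cy" (pixels), "k1" (the pictures are not rectified: a ray, as slopes to the right and down, at radius r is drawn at 1 + k1 r^2 times it, then the intrinsics apply), "origin" and "orientation" of the camera in the world. Camera axes: x right, y up, looking along -z (the intrinsics and any distortion apply to the point x, -y, -z); pixel columns grow to the right and rows downward; lengths in m; the calibration is good to about 2 mm. A picture is of the moment at which its call begins. camera_model takes no time and is no camera call.
- ticket.sign_off(): hands the job in; it is judged then, once.
Trained networks look in the newest picture that a camera, given by its name, has taken for a name from the list of things; names that differ only in an ending like _2 or _b are one class to them, and where a whole thing is asked for, a point or a joint stands for the part that bears it (a point fixed in the world has none). Each returns a list of dicts, best first, with "confidence" (0 to 1); they miss things now and then, are a little off and sometimes report something else, mostly with a low value. They report only what shows in the picture. A call takes as long as a camera call.
- models.masks_of(camera, name): "region" (420x560 bool, what is visible of it) and "uv" ([column, row] in pixels, amid what is visible of it).
- models.place_of(camera, name): "uv" ([column, row] in pixels: a listed point, or the origin of a listed thing).
The state is a dict: "clock": time; "qpos": joint angles; "dq": joint speeds; "joint_efforts": joint torques, N m; "tool_pos": TCP position; "tcp_rot": TCP orientation; "force": force on the tool from outside, world axes, zero at the start; "wrist_torque": the same for the moment, N m; "gripper_width": opening from 0.0 (shut) to 1.0 (fully open); "grip_force": force on a finger pad.
Only numpy, scipy, OpenCV 4.12 (cv2) and the standard library are available. Lean on these libraries where they do the work, as an engineer would, in place of code of your own. Each camera call takes 0.05 s, during which the arm holds its last target. There are 200 camera calls.

## Working session

There is one attempt and no reset: what is moved stays moved. The work goes in short steps, Python scripts to look and compute and a tool call to move; the robot and the scene stay as the last step left them, time stands still between calls to the robot, and variables do not carry over. Pictures are saved under pics/ and viewed, at most 10 in all, crops included, and the job is handed in when it is done.

Besides the shell and the picture viewer there is one more tool, called after "Call:" as a command line: name --argument value ..., lists and objects as JSON in quotes. send_rows: Moves the arm, as the interface text tells. Its arguments: {"type":"object","properties":{"moves":{"type":"array","items":{"type":"array"}},"newtons":{"type":"number"}},"required":["moves"]}

```bash
mkdir -p pics; cat > h.py <<'E'
import numpy as np, cv2
from scipy.spatial.transform import Rotation as R
from plant import r, viewer, ticket, models
def rot(o):
    o=np.array(o,float)
    if o.shape==(3,3): return o
    return R.from_rotvec(o).as_matrix() if o.size==3 else R.from_quat(o).as_matrix()
def world(cam,uv,d):
    m=viewer.camera_model(cam)
    x=(np.asarray(uv[0],float)-m['cx'])/m['fx'];y=(np.asarray(uv[1],float)-m['cy'])/m['fy']
    a,b=x,y
    for _ in range(8):
        s=1+m['k1']*(a*a+b*b);a=x/s;b=y/s
    p=np.stack([a*d,-b*d,-d*np.ones_like(a)],-1)
    return p@rot(m['orientation']).T+np.array(m['origin'])
def at_z(cam,uv,z):
    o=np.array(viewer.camera_model(cam)['origin']);p=world(cam,uv,1.0)
    return o+(p-o)*(z-o[2])/(p[2]-o[2])
E
python3 - <<'E'
from h import *
print(r.state())
for c in('scene','top'):
    im,d=viewer.read_camera(c);cv2.imwrite(f'pics/{c}0.png',im);np.save(f'{c}0.npy',d)
    print(c,viewer.camera_model(c))
    for n in('case','bolt_thumb','lid_knob','lid_hinge'):
        for q in models.place_of(c,n)[:2]:
            u=np.round(q['uv']).astype(int);dd=d[min(max(u[1],0),419),min(max(u[0],0),559)]
            z={'case':0,'bolt_thumb':.082,'lid_knob':.087,'lid_hinge':.058}[n]
            print(n,round(q['confidence'],2),u,world(c,q['uv'],float(dd)).round(3),at_z(c,q['uv'],z).round(3))
E
```

```text
{'clock': 0.0, 'qpos': array([ 1.13539095e+00,  4.80806726e-01,  1.59686163e+00, -1.94956654e-05,
        1.06511773e+00, -4.65761889e-02]), 'dq': array([ 0.00057819, -0.00111611,  0.00025962,  0.00149124,  0.00127514,
       -0.00020831]), 'joint_efforts': array([ 2.15287349e-03, -9.50663710e+01, -4.30172396e+01, -3.15812731e-04,
        1.25626096e-02,  5.63615458e-05]), 'tool_pos': array([0.24622236, 0.60113011, 0.24169325]), 'tcp_rot': array([-6.06864663e-01, -3.08214711e+00,  1.82671030e-03]), 'force': array([0.2384157 , 0.06457358, 0.55159338]), 'wrist_torque': array([-0.00574108,  0.0476878 , -0.00691976]), 'grip_force': 0.0, 'gripper_width': 1.000035844641171}
scene {'fx': 457.74442005548866, 'fy': 457.74442005548866, 'cx': 278.80224669785355, 'cy': 211.8097983113643, 'k1': -0.14042857586352503, 'origin': array([0.13207078, 0.30706086, 0.71564049]), 'orientation': array([ 0.41798032, -0.76424959, -2.06204368])}
lid_knob 0.87 [288 225] [0.544 0.014 0.098] [0.551 0.009 0.087]
lid_hinge 0.94 [253 203] [0.65  0.024 0.067] [0.657 0.02  0.058]
top {'fx': 503.0681625740772, 'fy': 503.0681625740772, 'cx': 272.8768058110998, 'cy': 209.78185306664523, 'k1': -0.1776833767541957, 'origin': array([ 0.48306096, -0.0035978 ,  0.93860668]), 'orientation': array([ 0.1258332 , -0.11538905, -1.55640017])}
case 0.67 [266 228] [0.585 0.015 0.064] [0.593 0.016 0.   ]
bolt_thumb 0.95 [273 280] [0.495 0.001 0.096] [0.495 0.001 0.082]
lid_knob 0.74 [268 252] [0.541 0.009 0.093] [0.542 0.01  0.087]
lid_hinge 0.89 [262 193] [0.649 0.023 0.061] [0.649 0.023 0.058]
```

View pics/top0.png

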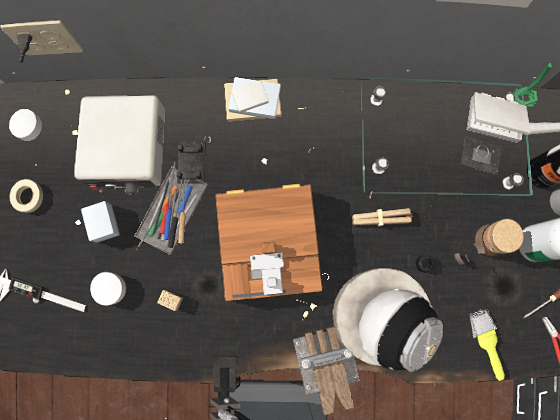

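View pics/scene0.png

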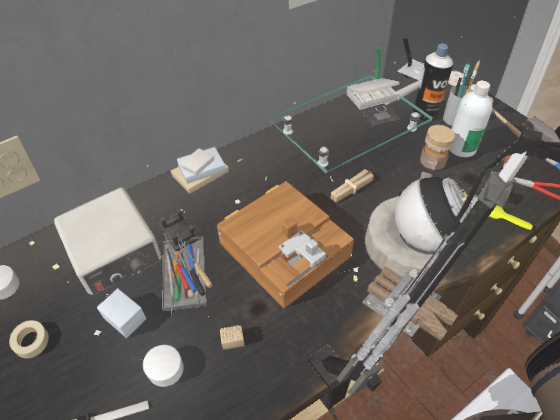

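```bash
python3 - <<'E'
from h import *
d=np.load('top0.npy');v,u=np.mgrid[0:420,0:560]
P=world('top',(u,v),d)
def rect(m,t):
    m=m&(P[...,0]>.4)&(P[...,0]<.75)&(abs(P[...,1])<.2)&(d>0)
    n,l,s,c=cv2.connectedComponentsWithStats(m.astype(np.uint8))
    for i in range(1,n):
        if s[i,4]>25: print(t,s[i,4],c[i].round(),cv2.minAreaRect((P[l==i][:,:2]*1000).astype(np.float32)),P[l==i][:,2].mean().round(4))
z=P[...,2]
rect((z>.085)&(z<.11),'tops'); rect((z>.045)&(z<.11),'case'); rect((z>.059)&(z<.072),'box/plate')
s=r.state();print(R.from_rotvec(s['tcp_rot']).as_matrix().round(3))
E
```

```text
tops 137 [268. 247.] ((549.9730224609375, 10.301642417907715), (18.421085357666016, 20.273054122924805), 0.685419499874115) 0.0948
tops 92 [272. 282.] ((492.9555969238281, 3.7257604598999023), (15.09085750579834, 15.065679550170898), 0.620902419090271) 0.0935
tops 89 [368. 311.] ((445.764892578125, -160.13644409179688), (20.304555892944336, 94.03984069824219), 57.17985534667969) 0.1041
case 10223 [268. 242.] ((564.6097412109375, 11.033607482910156), (194.14218139648438, 169.45108032226562), 6.387331962585449) 0.0621
case 2022 [359. 300.] ((462.8186340332031, -150.30526733398438), (64.00929260253906, 142.335693359375), 56.80600357055664) 0.0525
box/plate 7248 [266. 228.] ((566.5880737304688, 11.216239929199219), (189.24749755859375, 168.65354919433594), 6.414877891540527) 0.0636
[[-0.925  0.379 -0.   ]
 [ 0.379  0.925 -0.   ]
 [ 0.    -0.    -1.   ]]
```

```bash
python3 - <<'E'
from h import *
d=np.load('top0.npy');v,u=np.mgrid[0:420,0:560];P=world('top',(u,v),d)
# coarse max-height map: rows x, cols y
xs=np.arange(.2,.86,.04);ys=np.arange(.64,-.36,-.05)
print('y',ys.round(2))
for x in xs:
    print(x.round(2),[int(1000*P[...,2][m].max()) if (m:=(d>0)&(abs(P[...,0]-x)<.02)&(abs(P[...,1]-y)<.025)).any() else -1 for y in ys])
d=np.load('scene0.npy')
for q in[(510,175),(480,210),(430,280),(390,330),(360,385),(330,370)]: print(q,world('scene',q,float(d[q[1],q[0]])).round(3))
# tool-frame move to target: TCP near bolt -y side
yaw=np.radians(6.5);cx=np.array([np.cos(yaw),np.sin(yaw),0]);cy=np.array([-np.sin(yaw),np.cos(yaw),0])
th=np.array([.493,.0037,.082]);s=r.state();Rt=R.from_rotvec(s['tcp_rot']).as_matrix()
T=th-.04*cy;T[2]=.14;print(T,'tool shift cm',(Rt.T@(T-s['tool_pos'])*100).round(2))
E
```

```text
y [ 0.64  0.59  0.54  0.49  0.44  0.39  0.34  0.29  0.24  0.19  0.14  0.09
  0.04 -0.01 -0.06 -0.11 -0.16 -0.21 -0.26 -0.31]
0.2 [-1, -1, -1, -1, -1, -1, -1, -1, -1, -1, -1, -841, -842, -840, -839, -843, -1, -1, -1, -843]
0.24 [-1, -1, -1, -1, -1, -1, -1, -1, -1, -1, -1, 80, -1, -1, -1, 18, -1, -1, -1, -1]
0.28 [-1, -1, -1, -1, -1, -1, -1, -1, -1, -1, -1, 172, 186, -1, 25, 26, 24, -1, -1, -1]
0.32 [-1, -1, 6, 6, 4, 5, 4, 7, 4, 5, 5, 68, 4, 4, 33, 27, 24, 3, 6, 6]
0.36 [-1, -1, 5, 5, 6, 5, 5, 6, 4, 4, 5, 17, 4, 5, 49, 52, 151, 165, 150, 5]
0.4 [-1, -1, 6, 5, 6, 5, 5, 5, 5, 4, 5, 5, 5, 5, 28, 54, 165, 173, 167, 5]
0.44 [-1, -1, 7, 12, 14, 8, 33, 35, 5, 32, 6, 5, 5, 5, 5, 54, 164, 170, 163, 4]
0.48 [-1, -1, 12, 15, 13, 4, 35, 34, 6, 31, 5, 59, 73, 97, 59, 55, 146, 151, 139, 4]
0.52 [-1, -1, 6, 5, 6, 5, 30, 35, 4, 5, 5, 66, 72, 92, 64, 4, 54, 54, 52, 26]
0.56 [-1, -1, 6, 4, 4, 5, 44, 43, 23, 28, 5, 67, 99, 98, 67, 4, 5, 4, 22, 20]
0.6 [-1, -1, 5, 22, 5, 5, 45, 46, 24, 27, 12, 67, 67, 67, 67, 5, 23, 23, 23, 4]
0.64 [-1, -1, 22, 24, 22, 5, 44, 53, 54, 28, 15, 67, 68, 67, 66, 4, 43, 43, 42, 41]
0.68 [-1, -1, 20, 22, 21, 73, 85, 84, 85, 64, 38, 4, 6, 65, 65, 6, 41, 44, 4, 4]
0.72 [-1, 0, 5, 5, 5, 5, 86, 85, 84, 37, 37, 6, 4, 5, 5, 5, 41, 46, 4, 4]
0.76 [-1, 2, 33, 34, 5, 74, 85, 84, 84, 37, 36, 5, 5, 4, 5, 5, 40, 5, 5, 5]
0.8 [-1, 4, 33, 34, 4, 76, 84, 84, 85, 5, 6, 54, 56, 40, 4, 5, 40, 5, 4, 4]
0.84 [-1, 4, 29, 33, 199, 73, 83, 82, 82, 5, 5, 54, 56, 41, 5, 5, 41, 48, 4, 4]
(510, 175) [ 0.265 -0.058  0.406]
(480, 210) [ 0.269 -0.035  0.365]
(430, 280) [0.269 0.006 0.267]
(390, 330) [0.268 0.054 0.197]
(360, 385) [0.258 0.092 0.087]
(330, 370) [0.316 0.094 0.026]
[ 0.49752813 -0.03604287  0.14      ] tool shift cm [-47.41 -49.47  10.23]
```

Call:
send_rows --moves '[[[-4.2,-4.4,0],[0,0,0],-1],[[-4.2,-4.4,0],[0,0,0],-1],[[-4.2,-4.4,0],[0,0,0],-1],[[-4.2,-4.4,0],[0,0,0],-1],[[-4.2,-4.4,0],[0,0,0],-1],[[-4.2,-4.4,0],[0,0,0],-1],[[-4.2,-4.4,0],[0,0,0],-1],[[-4.2,-4.4,0],[0,0,0],-1],[[-4.2,-4.4,0],[0,0,0],-1],[[-4.2,-4.4,0],[0,0,0],-1]]'

```text
clock: 1.75
tool_pos: [0.4689, 0.0331, 0.2426]
tcp_rot: [0.607, 3.082, 0.0]
force: [0.9, 0.6, -0.3]
gripper_width: -0.001
grip_force: 0.0
```

Call:
send_rows --moves '[[[-2.7,-2.7,1],[0,0,0],-1],[[-2.7,-2.7,1],[0,0,0],-1],[[0,0,1],[0,0,-9.6],-1],[[0,0,1],[0,0,-9.6],-1],[[0,0,1],[0,0,-9.6],-1],[[0,0,1],[0,0,0],-1],[[0,0,1],[0,0,0],-1],[[0,0,1],[0,0,0],-1],[[0,0,0],[0,0,0],-1],[[0,0,0],[0,0,0],-1]]'

```text
clock: 3.0
tool_pos: [0.4978, -0.0353, 0.1624]
tcp_rot: [-0.178, 3.136, -0.0]
force: [0.5, 0.2, -1.1]
gripper_width: -0.003
grip_force: 0.0
```

```bash
cat >> h.py <<'E'
yaw=np.radians(6.5);cx=np.array([np.cos(yaw),np.sin(yaw),0]);cy=np.array([-np.sin(yaw),np.cos(yaw),0]);cz=np.array([0,0,1.])
def shift(T):
    s=r.state();Rt=R.from_rotvec(s['tcp_rot']).as_matrix()
    return (Rt.T@(np.array(T)-s['tool_pos'])*100).round(2)
def look(tag,crop=None):
    out=[]
    for c in('scene','top'):
        im,d=viewer.read_camera(c)
        x0,y0,x1,y1=(200,150,400,320) if c=='scene' else (190,150,360,320)
        out.append(cv2.resize(im[y0:y1,x0:x1],(400,int(400*(y1-y0)/(x1-x0))),interpolation=cv2.INTER_CUBIC))
    h=min(o.shape[0] for o in out);cv2.imwrite(f'pics/{tag}.png',np.hstack([o[:h] for o in out]))
E
python3 - <<'E'
from h import *
look('a');s=r.state();print(R.from_rotvec(s['tcp_rot']).as_matrix().round(3))
th=np.array([.493,.0037,.082])
print(shift(th-.03*cy+.003*cz))
E
```

```text
[[-0.994 -0.113  0.001]
 [-0.113  0.994 -0.   ]
 [-0.001 -0.    -1.   ]]
[0.06 0.94 7.76]
```

View pics/a.png

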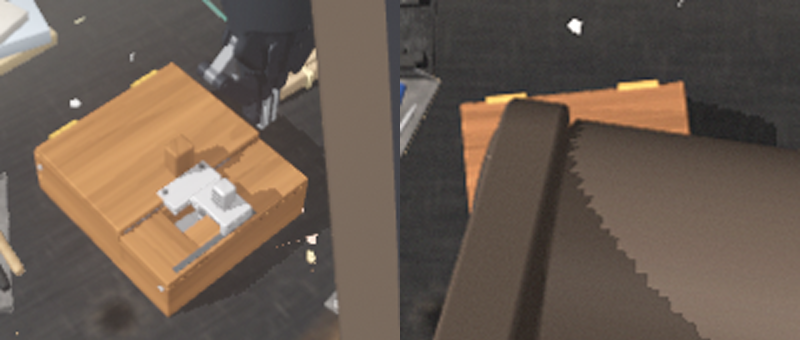

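Call:
send_rows --moves '[[[0,0,2],[0,0,0],-1],[[0,0,2],[0,0,0],-1],[[0,0,2],[0,0,0],-1],[[0,0,1.5],[0,0,0],-1],[[0,0,0.2],[0,0,0],-1],[[0,0.5,0],[0,0,0],-1],[[0,0.5,0],[0,0,0],-1],[[0,0.5,0],[0,0,0],-1],[[0,0.4,0],[0,0,0],-1],[[0,0,0],[0,0,0],-1]]'

```text
clock: 4.35
tool_pos: [0.4956, -0.0161, 0.0854]
tcp_rot: [-0.179, 3.136, -0.0]
force: [-0.1, 0.0, -0.3]
gripper_width: -0.005
grip_force: 0.0
```

Call:
send_rows --moves '[[[0,0.5,0],[0,0,0],-1],[[0,0.5,0],[0,0,0],-1],[[0,0.5,0],[0,0,0],-1],[[0,0.5,0],[0,0,0],-1],[[0,0.5,0],[0,0,0],-1],[[0,0.5,0],[0,0,0],-1],[[0,0.5,0],[0,0,0],-1],[[0,0.3,0],[0,0,0],-1],[[0,0,0],[0,0,0],-1],[[0,0,0],[0,0,0],-1]]'

```text
clock: 5.6
tool_pos: [0.491, 0.0213, 0.0852]
tcp_rot: [0.179, -3.136, -0.0]
force: [0.6, 0.9, -0.3]
gripper_width: 0.002
grip_force: 0.0
```

Call:
send_rows --moves '[[[0,0.3,0],[0,0,0],-1],[[0,0.3,0],[0,0,0],-1],[[0,0.2,0],[0,0,0],-1],[[0,0,0],[0,0,0],-1],[[0,0,0],[0,0,0],-1],[[0,0,0],[0,0,0],-1],[[0,0,0],[0,0,0],-1],[[0,0,0],[0,0,0],-1],[[0,0,0],[0,0,0],-1],[[0,0,0],[0,0,0],-1]]'

```text
clock: 6.85
tool_pos: [0.4904, 0.0293, 0.0853]
tcp_rot: [-0.179, 3.136, -0.0]
force: [0.4, -0.2, 0.3]
gripper_width: 0.006
grip_force: 0.0
```

```bash
python3 - <<'E'
from h import *
viewer.read_camera('scene')
print(r.state()['force'])
_,d=viewer.read_camera('scene')
for q in models.place_of('scene','bolt_thumb')[:1]:
    p=at_z('scene',q['uv'],.082);e=p-np.array([.493,.0037,.082]);print(q['confidence'],q['uv'],p,'along y',e@cy,'x',e@cx)
E
```

```text
[ 0.43797657 -0.01900253  0.22918171]
0.84 [293.2, 261.4] [0.48601396 0.04485435 0.082     ] along y 0.041680647436912584 x -0.002282325312758368
```

Call:
send_rows --moves '[[[0,0.2,0],[0,0,0],-1],[[0,0.2,0],[0,0,0],-1],[[0,0.2,0],[0,0,0],-1],[[0,0,0],[0,0,0],-1],[[0,0,0],[0,0,0],-1],[[0,0,0],[0,0,0],-1],[[0,0,0],[0,0,0],-1],[[0,0,0],[0,0,0],-1],[[0,0,0],[0,0,0],-1],[[0,0,0],[0,0,0],-1]]'

```text
clock: 8.25
tool_pos: [0.4902, 0.0316, 0.0854]
tcp_rot: [-0.181, 3.136, -0.006]
force: [2.2, -57.9, -0.5]
gripper_width: 0.005
grip_force: 29.1
```

Call:
send_rows --moves '[[[0,-0.5,0],[0,0,0],-1],[[0,-0.5,0],[0,0,0],-1],[[0,0,-2],[0,0,0],-1],[[0,0,-2],[0,0,0],-1],[[0,0,-1],[0,0,0],1],[[-2.5,-1,0],[0,0,0],1],[[-2.2,-1,0],[0,0,0],1],[[-1,-0.2,0],[0,0,0],1],[[0,0,0],[0,0,0],1],[[0,0,0],[0,0,0],1]]' --newtons 60

```text
clock: 9.5
tool_pos: [0.5489, 0.0102, 0.135]
tcp_rot: [0.179, -3.135, -0.0]
force: [-1.0, 0.3, 0.0]
gripper_width: 1.001
grip_force: 0.0
```

```bash
python3 - <<'E'
from h import *
look('b')
for q in models.place_of('scene','bolt_thumb')[:1]:
    p=at_z('scene',q['uv'],.082);e=p-np.array([.493,.0037,.082]);print(q['confidence'],'along y',e@cy,'x',e@cx)
for q in models.place_of('scene','lid_knob')[:1]:print('knob',q['confidence'],at_z('scene',q['uv'],.087))
print(shift([.550,.0103,.081]),r.state()['force'])
E
```

```text
0.73 along y 0.04930896705288602 x -0.001271386627786736
knob 0.87 [0.55111999 0.00368291 0.087     ]
[-0.06  0.02  5.43] [ 0.45229941  0.64977277 -0.18036109]
```

View pics/b.png

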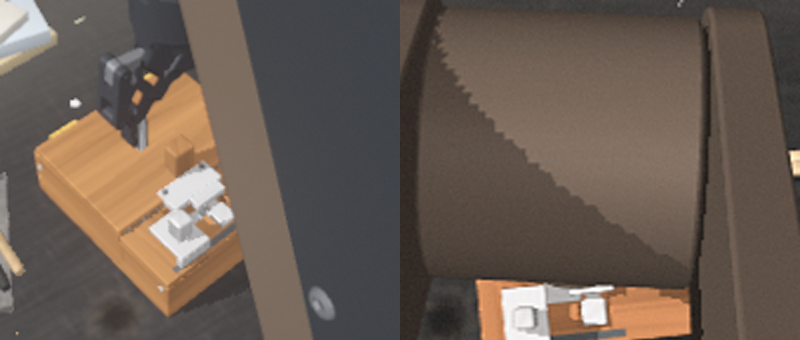

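Call:
send_rows --moves '[[[0,0,2],[0,0,0],1],[[0,0,2],[0,0,0],1],[[0,0,1.4],[0,0,0],1],[[0,0,0],[0,0,0],-1],[[0,0,0],[0,0,0],-1],[[0,0,0],[0,0,0],-1],[[0,0,0],[0,0,0],-1],[[0,0,0],[0,0,0],-1],[[0,0,0],[0,0,0],-1],[[0,0,0],[0,0,0],-1]]' --newtons 60

```text
clock: 10.95
tool_pos: [0.5505, 0.0083, 0.0823]
tcp_rot: [-0.179, 3.135, -0.003]
force: [-3.0, -20.1, 9.1]
gripper_width: 0.242
grip_force: 60.3
```

Call:
send_rows --moves '[[[0,-0.2,0],[0,0,0],-1],[[-0.11,0,-0.3],[0,0,0],-1],[[-0.11,0,-0.3],[0,0,0],-1],[[-0.11,0,-0.3],[0,0,0],-1],[[-0.11,0,-0.3],[0,0,0],-1],[[-0.11,0,-0.3],[0,0,0],-1],[[0,0,0],[0,0,0],-1],[[0,0,0],[0,0,0],-1],[[0,0,0],[0,0,0],-1],[[0,0,0],[0,0,0],-1]]'

```text
clock: 12.2
tool_pos: [0.5561, 0.0085, 0.0966]
tcp_rot: [-0.179, 3.136, -0.0]
force: [3.6, -2.7, -3.6]
gripper_width: 0.245
grip_force: 60.3
```

Call:
send_rows --moves '[[[-0.04,0,-0.1],[0,0,0],-1],[[-0.04,0,-0.1],[0,0,0],-1],[[-0.04,0,-0.1],[0,0,0],-1],[[0,0,0],[0,0,0],-1],[[0,0,0],[0,0,0],-1],[[0,0,0],[0,0,0],-1],[[0,0,0],[0,0,0],-1],[[0,0,0],[0,0,0],-1],[[0,0,0],[0,0,0],-1],[[0,0,0],[0,0,0],-1]]'

```text
clock: 13.45
tool_pos: [0.5571, 0.0087, 0.099]
tcp_rot: [-0.179, 3.136, -0.0]
force: [6.7, -3.6, -12.1]
gripper_width: 0.242
grip_force: 59.5
```

Call:
send_rows --moves '[[[-0.02,0,-0.1],[0,0,0],-1],[[-0.02,0,-0.1],[0,0,0],-1],[[0,0,0],[0,0,0],-1],[[0,0,0],[0,0,0],-1],[[0,0,0],[0,0,0],-1],[[0,0,0],[0,0,0],-1],[[0,0,0],[0,0,0],-1],[[0,0,0],[0,0,0],-1],[[0,0,0],[0,0,0],-1],[[0,0,0],[0,0,0],-1]]'

```text
clock: 14.7
tool_pos: [0.558, 0.0087, 0.1011]
tcp_rot: [-0.179, 3.135, -0.0]
force: [8.4, -2.3, -14.5]
gripper_width: 0.243
grip_force: 59.5
```

```bash
python3 - <<'E'
from h import *
im,d=viewer.read_camera('scene');v,u=np.mgrid[0:420,0:560];P=world('scene',(u,v),d)
hinge=np.array([.550,.0103,.058])+.102*cx
L=np.stack([(P-hinge)@cx,(P-hinge)@cy,P[...,2]-.058],-1)
m=(d>0)&(L[...,0]>-.09)&(L[...,0]<-.02)&(abs(L[...,1]-.05)<.03)&(L[...,2]<.05)
A=np.c_[L[m][:,0],np.ones(m.sum())];k=A*1;s=np.linalg.lstsq(A,L[m][:,2],rcond=None)[0];print(m.sum(),s,'angle',-np.arctan(s[0]))
for n in('catch_tab','lid_knob','bolt_thumb'):
  for q in models.place_of('scene',n)[:1]: print(n,q)
E
```

```text
996 [0.0693955  0.01685026] angle -0.06928442379379411
lid_knob {'uv': [287.6, 219.8], 'confidence': 0.69}
bolt_thumb {'uv': [291.9, 261.9], 'confidence': 0.57}
```

```bash
python3 - <<'E'
from h import *
look('c')
im,d=viewer.read_camera('scene');v,u=np.mgrid[0:420,0:560];P=world('scene',(u,v),d)
hinge=np.array([.550,.0103,.058])+.102*cx
L=np.stack([(P-hinge)@cx,(P-hinge)@cy,P[...,2]-.058],-1)
for y in (.06,.07,.078):
  print(y,[(round(x,3),round(1000*float(np.median(L[m][:,2])),1),int(m.sum())) for x in np.arange(-.12,0,.012) if (m:=(d>0)&(abs(L[...,0]-x)<.006)&(abs(L[...,1]-y)<.004)).sum()>4])
E
```

```text
0.06 [(np.float64(-0.12), 18.4, 31), (np.float64(-0.108), 123.1, 57), (np.float64(-0.096), 25.4, 89), (np.float64(-0.084), 23.2, 56), (np.float64(-0.072), 19.8, 27), (np.float64(-0.06), 17.3, 21), (np.float64(-0.048), 17.1, 40), (np.float64(-0.036), 401.0, 66), (np.float64(-0.024), 11.6, 20), (np.float64(-0.012), 9.1, 22)]
0.07 [(np.float64(-0.12), 21.4, 34), (np.float64(-0.108), 27.6, 36), (np.float64(-0.096), 355.0, 71), (np.float64(-0.084), 374.4, 135), (np.float64(-0.072), 402.1, 287), (np.float64(-0.06), 406.0, 238), (np.float64(-0.048), 406.2, 114), (np.float64(-0.036), 13.3, 19), (np.float64(-0.024), 11.6, 20), (np.float64(-0.012), 9.3, 17)]
0.078 [(np.float64(-0.12), -0.2, 36), (np.float64(-0.108), 27.4, 72), (np.float64(-0.096), 382.1, 156), (np.float64(-0.084), 389.3, 159), (np.float64(-0.072), 18.8, 36), (np.float64(-0.06), 15.9, 35), (np.float64(-0.048), 14.7, 30), (np.float64(-0.036), 12.7, 30), (np.float64(-0.024), 10.6, 28), (np.float64(-0.012), 9.3, 25)]
```

View pics/c.png

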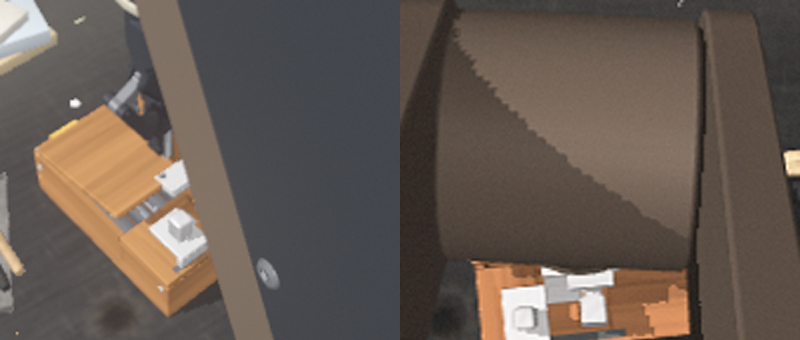

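Call:
send_rows --moves '[[[-0.02,0,-0.1],[0,0,0],-1],[[0,0,-0.05],[0,0,0],-1],[[0,0,0],[0,0,0],-1],[[0,0,0],[0,0,0],-1],[[0,0,0],[0,0,0],-1],[[0,0,0],[0,0,0],-1],[[0,0,0],[0,0,0],-1],[[0,0,0],[0,0,0],-1],[[0,0,0],[0,0,0],-1],[[0,0,0],[0,0,0],-1]]'

```text
clock: 16.3
tool_pos: [0.5583, 0.0087, 0.102]
tcp_rot: [-0.179, 3.135, -0.0]
force: [13.1, -2.6, -26.0]
gripper_width: 0.246
grip_force: 60.1
```

Call:
send_rows --moves '[[[0,0,0.15],[0,0,0],-1],[[0,0,0],[0,0,0],1],[[0,0,0],[0,0,0],1],[[0,0,0],[0,0,0],1],[[0,0,0],[0,0,0],1],[[0,0,-3],[0,0,0],1],[[0,0,-3],[0,0,0],1],[[2.5,-1.2,0],[0,0,0],-1],[[2.5,-1.2,0],[0,0,0],-1],[[1.5,-0.8,0],[0,0,0],-1]]'

```text
clock: 17.55
tool_pos: [0.4954, -0.0309, 0.1614]
tcp_rot: [0.178, -3.136, -0.0]
force: [1.1, -0.4, 0.4]
gripper_width: 0.377
grip_force: 0.0
```

```bash
python3 - <<'E'
from h import *
print(r.state()['tool_pos'])
for c in('scene','top'):
  im,d=viewer.read_camera(c);cv2.imwrite(f'pics/{c}_d.png',im)
  v,u=np.mgrid[0:420,0:560];P=world(c,(u,v),d)
  for n in('catch_tab','bolt_thumb'):
    for q in models.place_of(c,n)[:2]: 
        p=at_z(c,q['uv'],.07 if n=='catch_tab' else .082);print(c,n,round(q['confidence'],2),q['uv'],p.round(4))
  e=P-np.array([.493,.0037,0]);ex=e@cx;ey=e@cy;z=P[...,2]
  hsv=cv2.cvtColor(im,cv2.COLOR_BGR2HSV)
  m=(d>0)&(z>.072)&(z<.088)&(abs(ex)<.02)&(abs(ey)<.03)&(hsv[...,1]<60)
  if m.sum()>5: print(c,'steel',m.sum(),'x',np.percentile(ex[m],[3,50,97]).round(4),'y',np.percentile(ey[m],[3,50,97]).round(4),'z',np.percentile(z[m],[5,50,95]).round(4))
  x0,y0=(250,180) if c=='scene' else (220,230)
E
python3 -c "
import cv2,numpy as np
a=cv2.imread('pics/scene_d.png')[190:300,240:370];b=cv2.imread('pics/top_d.png')[220:330,210:340]
cv2.imwrite('pics/d.png',cv2.resize(np.hstack([a,b]),(780,330),interpolation=cv2.INTER_CUBIC))"
```

```text
[ 0.49541961 -0.03087378  0.16142053]
scene catch_tab 0.64 [310.4, 249.5] [0.4962 0.0006 0.07  ]
scene bolt_thumb 0.76 [290.8, 263.1] [0.4855 0.0502 0.082 ]
scene bolt_thumb 0.47 [251.8, 201.4] [0.6411 0.0297 0.082 ]
scene steel 212 x [-0.0105  0.0012  0.0178] y [-0.0105  0.0009  0.0099] z [0.0738 0.0831 0.0871]
```

View pics/d.png

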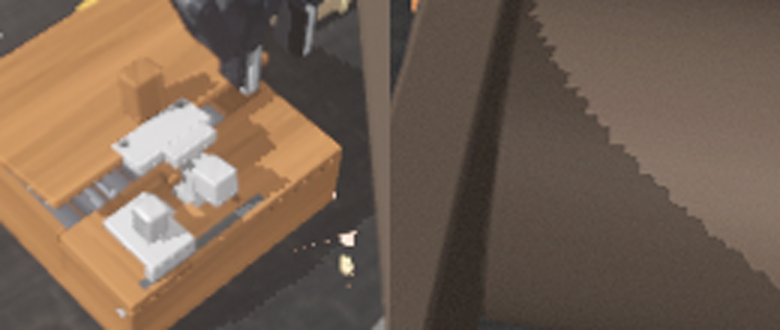

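Call:
send_rows --moves '[[[0,0,1],[0,0,0],-1],[[0,0,2],[0,0,0],-1],[[0,0,2],[0,0,0],-1],[[0,0,2],[0,0,0],-1],[[0,0,1.5],[0,0,0],-1],[[0,0,0.3],[0,0,0],-1],[[0,0.4,0],[0,0,0],-1],[[0,0.4,0],[0,0,0],-1],[[0,0,0],[0,0,0],-1],[[0,0,0],[0,0,0],-1]]'

```text
clock: 19.1
tool_pos: [0.4958, -0.0224, 0.0736]
tcp_rot: [-0.179, 3.136, -0.0]
force: [-0.1, -0.2, 1.3]
gripper_width: 0.003
grip_force: 0.0
```

Call:
send_rows --moves '[[[0,0.4,0],[0,0,0],-1],[[0,0.4,0],[0,0,0],-1],[[0,0.4,0],[0,0,0],-1],[[0,0.4,0],[0,0,0],-1],[[0,0.4,0],[0,0,0],-1],[[0,0.2,0],[0,0,0],-1],[[0,0,0],[0,0,0],-1],[[0,0,0],[0,0,0],-1],[[0,0,0],[0,0,0],-1],[[0,0,0],[0,0,0],-1]]'

```text
clock: 20.35
tool_pos: [0.493, -0.0007, 0.0733]
tcp_rot: [0.178, -3.136, -0.0]
force: [0.8, -0.0, -0.0]
gripper_width: 0.002
grip_force: 0.0
```

Call:
send_rows --moves '[[[0,0.2,0],[0,0,0],-1],[[0,0.2,0],[0,0,0],-1],[[0,0,0],[0,0,0],-1],[[0,0,0],[0,0,0],-1],[[0,0,0],[0,0,0],-1],[[0,0,0],[0,0,0],-1],[[0,0,0],[0,0,0],-1],[[0,0,0],[0,0,0],-1],[[0,0,0],[0,0,0],-1],[[0,0,0],[0,0,0],-1]]'

```text
clock: 21.6
tool_pos: [0.4928, 0.0023, 0.0733]
tcp_rot: [-0.179, 3.136, -0.002]
force: [0.2, -18.4, -1.1]
gripper_width: -0.0
grip_force: 9.6
```

```bash
python3 - <<'E'
from h import *
im,d=viewer.read_camera('scene');print(r.state()['force'])
for q in models.place_of('scene','catch_tab')[:1]:
    p=at_z('scene',q['uv'],.07);print(q,p.round(4),(p-np.array([.4962,.0006,.07]))@cy)
cv2.imwrite('pics/e.png',cv2.resize(im[190:300,240:370],(650,550),interpolation=cv2.INTER_CUBIC))
E
```

```text
[ -0.23404517 -19.28642055  -1.45840143]
{'uv': [301.3, 257.7], 'confidence': 0.64} [0.4911 0.024  0.07  ] 0.02378866247816657
```

Call:
send_rows --moves '[[[0,-0.5,0],[0,0,0],-1],[[0,-0.5,0],[0,0,0],-1],[[0,0,-3],[0,0,0],-1],[[0,0,-3],[0,0,0],-1],[[0,0,-3],[0,0,0],1],[[-2.2,0.25,0],[0,0,0],1],[[-2.2,0.25,0],[0,0,0],1],[[-2.2,0.25,0],[0,0,0],1],[[0,0,0],[0,0,0],1],[[0,0,0],[0,0,0],1]]'

```text
clock: 22.95
tool_pos: [0.5576, 0.0083, 0.163]
tcp_rot: [0.179, -3.135, -0.0]
force: [0.2, -0.2, -0.6]
gripper_width: 0.998
grip_force: 0.0
```

```bash
python3 - <<'E'
from h import *
s=r.state();print(s['tool_pos'],s['gripper_width'],shift([.5583,.0087,.100]))
E
```

```text
[0.55757622 0.00833377 0.16301349] 0.9981468020422738 [-0.08  0.03  6.3 ]
```

Call:
send_rows --moves '[[[-0.1,0,2],[0,0,0],1],[[0,0,2],[0,0,0],1],[[0,0,2],[0,0,0],1],[[0,0,0.3],[0,0,0],1],[[0,0,0],[0,0,0],-1],[[0,0,0],[0,0,0],-1],[[0,0,0],[0,0,0],-1],[[0,0,0],[0,0,0],-1],[[0,0,0],[0,0,0],-1],[[0,0,0],[0,0,0],-1]]' --newtons 60

```text
clock: 24.2
tool_pos: [0.5595, 0.0087, 0.1005]
tcp_rot: [-0.179, 3.136, 0.0]
force: [-2.7, 4.1, 5.6]
gripper_width: 0.242
grip_force: 61.6
```

```bash
python3 - <<'E'
from h import *
t=.18+np.arange(0,21)*.05
p=np.c_[-102*np.cos(t)+29*np.sin(t),102*np.sin(t)+29*np.cos(t)]
print((np.diff(p,axis=0)/10).round(2).tolist())
E
```

```text
[[0.25, 0.47], [0.27, 0.46], [0.29, 0.44], [0.31, 0.43], [0.33, 0.41], [0.35, 0.39], [0.37, 0.38], [0.39, 0.36], [0.41, 0.34], [0.43, 0.32], [0.44, 0.29], [0.46, 0.27], [0.47, 0.25], [0.48, 0.23], [0.49, 0.2], [0.5, 0.18], [0.51, 0.15], [0.52, 0.13], [0.52, 0.1], [0.53, 0.07]]
```

Call:
send_rows --moves '[[[-0.25,0,-0.47],[0,0,0],-1],[[-0.27,0,-0.46],[0,0,0],-1],[[-0.29,0,-0.44],[0,0,0],-1],[[0,0,0],[0,0,0],-1],[[0,0,0],[0,0,0],-1],[[0,0,0],[0,0,0],-1],[[0,0,0],[0,0,0],-1],[[0,0,0],[0,0,0],-1],[[0,0,0],[0,0,0],-1],[[0,0,0],[0,0,0],-1]]'

```text
clock: 25.45
tool_pos: [0.5676, 0.0096, 0.1142]
tcp_rot: [0.179, -3.136, -0.0]
force: [0.6, 6.0, -4.7]
gripper_width: 0.242
grip_force: 60.2
```

Catch is free. Continue along the arc.

Call:
send_rows --moves '[[[-0.31,0,-0.43],[0,0,0],-1],[[-0.33,0,-0.41],[0,0,0],-1],[[-0.35,0,-0.39],[0,0,0],-1],[[-0.37,0,-0.38],[0,0,0],-1],[[-0.39,0,-0.36],[0,0,0],-1],[[-0.41,0,-0.34],[0,0,0],-1],[[-0.43,0,-0.32],[0,0,0],-1],[[0,0,0],[0,0,0],-1],[[0,0,0],[0,0,0],-1],[[0,0,0],[0,0,0],-1]]'

```text
clock: 26.7
tool_pos: [0.5934, 0.0125, 0.1405]
tcp_rot: [0.179, -3.136, -0.0]
force: [0.1, 6.1, -10.3]
gripper_width: 0.242
grip_force: 59.8
```

Call:
send_rows --moves '[[[-0.44,0,-0.29],[0,0,0],-1],[[-0.46,0,-0.27],[0,0,0],-1],[[-0.47,0,-0.25],[0,0,0],-1],[[-0.48,0,-0.23],[0,0,0],-1],[[-0.49,0,-0.2],[0,0,0],-1],[[-0.5,0,-0.18],[0,0,0],-1],[[-0.51,0,-0.15],[0,0,0],-1],[[0,0,0],[0,0,0],-1],[[0,0,0],[0,0,0],-1],[[0,0,0],[0,0,0],-1]]'

```text
clock: 27.95
tool_pos: [0.6261, 0.0163, 0.1559]
tcp_rot: [0.178, -3.135, -0.0]
force: [-1.5, 4.5, -11.2]
gripper_width: 0.239
grip_force: 59.3
```

Call:
send_rows --moves '[[[0,0,0],[0,0,0],1],[[0,0,0],[0,0,0],1],[[0,0,0],[0,0,0],1],[[0,0,0],[0,0,0],1],[[0,0,-2],[0,0,0],1],[[0,0,-3],[0,0,0],1],[[0,0,-4],[0,0,0],1],[[0,0,-4],[0,0,0],1],[[0,0,0],[0,0,0],1],[[0,0,0],[0,0,0],1]]'

```text
clock: 29.2
tool_pos: [0.6263, 0.0161, 0.2857]
tcp_rot: [0.179, -3.136, 0.0]
force: [0.0, 0.2, -0.8]
gripper_width: 1.0
grip_force: 0.0
```

```bash
python3 - <<'E'
from h import *
im,d=viewer.read_camera('scene');print(r.state()['tool_pos'],r.state()['force'])
v,u=np.mgrid[0:420,0:560];P=world('scene',(u,v),d)
hinge=np.array([.550,.0103,.058])+.102*cx
L=np.stack([(P-hinge)@cx,(P-hinge)@cy,P[...,2]-.058],-1)
for z in(.02,.04,.06,.08,.1):
  m=(d>0)&(abs(L[...,2]-z)<.005)&(abs(L[...,1]-.06)<.03)&(L[...,0]>-.15)&(L[...,0]<.05);print(z,m.sum(),np.median(L[m][:,0]) if m.any() else '')
cv2.imwrite('pics/f.png',im)
E
```

```text
[0.62600351 0.01610911 0.28509625] [ 0.1684992   0.82187723 -0.45761791]
0.02 21 -0.015073845524531945
0.04 12 -0.025483142542930763
0.06 13 -0.04204542478683016
0.08 12 -0.05553207816760909
0.1 154 -0.06832487406364736
```

View pics/f.png

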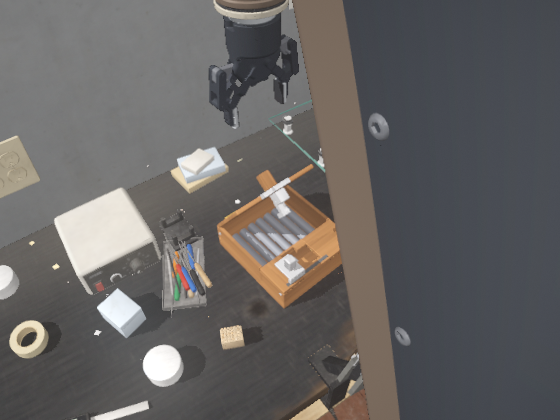

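The picture shows the lid standing open at about 56° (edge near (290,182)). The bolt is at the left (290,265), and the gripper is well clear of the case.

```bash
python3 -c "
from plant import ticket
print(ticket.sign_off())"
```

```text
the job is handed in; nothing more can be done
None
```

The ring case is open and handed in at about 29 s: bolt and catch tab were both pushed to their left stops, and the lid stands at about 56° with the gripper clear (pushing the bolt against its stop peaked at about 58 N at the fingertips).

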